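Stack a disc-spring pack on its guide post with faces alternating

TASK

Build the spring pack on the upright steel post: thread the four large cone washers over it one after another with their faces alternating, beginning with one that is cone up so that its wide rim bears on the seat, then a dished-side-up one, then cone up, then dished side up, and finish with the flanged collar, flange down, on top. The washers and the collar already lie the right way up for use, so turn none of them over; each must sit squarely home on the one below. Leave the flat washer, the small cone washer, the roll of tape and the little brush where they lie.

Things in the scene. Friction and masses are not known exactly. Their poses are not given: they have to be found in the camera images.
- post: The spring post, fixed to the bench: a grey round foot 104 mm across and 14 mm thick with four screws, on it a round steel seat 72 mm across whose flat top is 24 mm above the bench, and from its centre an upright steel arbor 22 mm in diameter. The arbor is straight to 74 mm above the bench, then narrows to 12 mm at its top, 79 mm above the bench. Origin: on the bench under the arbor's axis, z up.
- spring_a: Large conical spring washer of dark steel lying cone up (the narrow edge round the hole raised, its bright ground ring next to the hole; the wide outer rim rests on the bench), 66 mm across, hole 26 mm, 11 mm high over all, its edges 4.5 mm thick; 0.1 kg. The rim's upright edge runs from 0 to 4.5 mm above the underside. Origin: centre of the underside, z up. The two that lie cone up are alike.
- spring_b: Large conical spring washer of dark steel lying cone up (the narrow edge round the hole raised, its bright ground ring next to the hole; the wide outer rim rests on the bench), 66 mm across, hole 26 mm, 11 mm high over all, its edges 4.5 mm thick; 0.1 kg. The rim's upright edge runs from 0 to 4.5 mm above the underside. Origin: centre of the underside, z up. The two that lie cone up are alike.
- spring_c: Large conical spring washer of dark steel lying dished side up (the wide outer rim raised, its bright ground ring along the outer edge; the narrow edge round the hole rests on the bench), 66 mm across, hole 26 mm, 11 mm high over all, its edges 4.5 mm thick; 0.1 kg. The rim's upright edge runs from 6.5 to 11 mm above the underside. Origin: centre of the underside, z up. The two that lie dished side up are alike.
- spring_d: Large conical spring washer of dark steel lying dished side up (the wide outer rim raised, its bright ground ring along the outer edge; the narrow edge round the hole rests on the bench), 66 mm across, hole 26 mm, 11 mm high over all, its edges 4.5 mm thick; 0.1 kg. The rim's upright edge runs from 6.5 to 11 mm above the underside. Origin: centre of the underside, z up. The two that lie dished side up are alike.
- collar: Flanged steel collar standing flange down: flange 66 mm across and 7 mm thick, above it a hub 38 mm across from 7 to 24 mm, hole 26 mm right through; 0.18 kg. Origin: centre of the underside, z up.
- flat_washer: Flat steel washer of plain bright steel, 66 mm across, hole 26 mm, 5 mm thick; not part of the pack. Origin: centre of the underside.
- small_spring: Small conical spring washer lying cone up, 44 mm across, hole 17 mm, 7.5 mm high; not part of the pack. Origin: centre of the underside.
- tape: Roll of black insulating tape, 62 mm across, 19 mm high. To be left alone. Origin: centre of the underside. Beside it a headlamp (not listed) overhangs the bench: x above 0.63, y below -0.33, 80 to 130 mm up.
- flux_brush: Small flat brush with a wooden handle, 155 x 18 x 10 mm, long along its own y. To be left alone. Origin: centre of the underside. In front of it stands the bench vice (not listed), x 0.40 to 0.62, y -0.20 to -0.07, 115 mm high: carry parts over it.

How it is judged:
At the end, for the whole second after the job is handed in: On the arbor from the seat up: cone-up, dished, cone-up, dished washer (0, 11, 22, 33 mm above the seat, within 3 mm), then the collar, flange down (44 mm, within 3.5 mm); all within 5 mm of the axis, tilted under 0.1 rad, released and at rest (((z of spring_a in the frame of post between 0.021 and 0.027 m and z of spring_b in the frame of post between 0.043 and 0.049 m) or (z of spring_b in the frame of post between 0.021 and 0.027 m and z of spring_a in the frame of post between 0.043 and 0.049 m)) and ((z of spring_c in the frame of post between 0.032 and 0.038 m and z of spring_d in the frame of post between 0.054 and 0.06 m) or (z of spring_d in the frame of post between 0.032 and 0.038 m and z of spring_c in the frame of post between 0.054 and 0.06 m)) and z of collar in the frame of post between 0.0645 and 0.0715 m and horizontal distance between each of spring_a, spring_b, spring_c, spring_d, collar and post below 0.005 m and angle between each of spring_a, spring_b, spring_c, spring_d, collar's own z axis and vertical below 0.1 rad and linear speed of each of spring_a, spring_b, spring_c, spring_d, collar below 0.02 m/s); the robot touches nothing.
It fails at once if the flat washer is moved more than 30 mm (distance of flat_washer from where it was at the start of the episode above 0.03 m).
It fails at once if the small cone washer is moved more than 30 mm (distance of small_spring from where it was at the start of the episode above 0.03 m).
It fails at once if the roll of tape is moved more than 30 mm (distance of tape from where it was at the start of the episode above 0.03 m).
It fails at once if the brush is moved more than 30 mm (distance of flux_brush from where it was at the start of the episode above 0.03 m).
It also fails if it takes over 125 s, if anything falls off the work surface, if the arm or the gripper's body presses on something with over 40 N, if the wrist force passes 120 N, or if a joint passes its speed limit or range.

ROBOT

A 6-joint arm with a two-finger parallel gripper is mounted at the origin on a cart in front of the work surface, level with it; the furniture and walls round the work are solid. World frame = base frame: x ahead of the robot, y to its left, z up, the work surface at z = 0. Lengths are in m, angles in rad, forces in N, time in s.
With the tool pointing down it reaches from about 0.35 to 0.725 m from the base axis. Payload 6 kg.
Tool frame: the origin (TCP) lies at the very end of the fingers, on their centre line; the grasp point (between the pads) lies 19 mm behind it (bot.pinch_z is the distance from the TCP to the grasp point, in m); z points along the fingers, y is the line along which they close (so a half turn about z gives the same grasp; the last joint's range is limited). The gripper opens to 85 mm and grips with 20 to 120 N. Pads are 22 mm wide; open, the fingers measure 114 mm over their backs; the gripper's body (76 mm by 85 mm) begins 54 mm behind the grasp point. The pads swing forward as they close: fully open they stand 13 mm farther back than shut.
Start: joints at [1.443, 0.04, 0.085, 0, -1.615, -0.334], TCP at [0.267, 0.537, 0.231] pointing down, gripper open.
Joint ranges: [-2.56, 2.56], [-1.29, 2.01], [-1.08, 1.49], [-3.29, 1.98], [-2.81, -0.18], [-2.99, 2.99]. Speed limits (rad/s): [2.57, 2.57, 3.01, 3.14, 3.14, 3.14].

INTERFACE

Orientations are given as a unit quaternion [x, y, z, w].
In Python, from plant import bot gives the robot as it stands. The module is installed in compiled form; this text tells all that it offers.
- The arm moves only by the shell command python3 -m inch 'ROWS' [FORCE]. ROWS is JSON, a list of rows, each a list of 3 entries, a list of its own where there are three numbers: the shift along the tool's x, y, z in m, then the turn, a rotation vector about the tool's x, y, z in degrees, then the opening, from 0 (shut) to 1 (fully open). In form: [[[x, y, z], [ax, ay, az], gripper], ...]. A call has 1 to 10 rows; each row is the pose to reach, as a shift and turn from the pose commanded when the call began, along the tool's axes at that moment; what a row does not reach only later rows make up. A row lasts 1/8 s, in which the tool goes at most 62.5 mm and 10.7 degrees, less where a joint would pass 70% of its speed; a pose out of reach is approached as far as the arm can. A call with a gripper value outside its range is refused whole. The fingers move at their own pace and stop on an object; FORCE is the grip in N (left out, the last holds). Time passes only in rows, so rows that repeat a pose let the fingers close. It gives the time, the measured TCP pose, the force, the opening and the grip force at its end, in the units of the state.
- bot.sense(): the state, without advancing time (a new reading comes with each control period).
- bot.read_camera(name): name is "side" or "top"; returns a dict with "frame" (384x512x3 uint8, red, green, blue), "range_z" (384x512 float32, m along the optical axis (not along the pixel's ray), 0 where there is no reading), "K" (3x3 intrinsics, pixels), "R" (3x3) and "t" (3): a world point X has camera coordinates R X + t. Camera axes: x right, y down, z forward; pixel columns grow to the right and rows downward; lengths in m; the calibration is good to about 2 mm. A picture is of the moment at which its call begins.
- bot.hand_in(): hands the job in; it is judged then, once.
The state is a dict: "t": time; "joint_positions": joint angles; "joint_vel": joint speeds; "effort": joint torques, N m; "ee_pos": TCP position; "tool_rot": TCP orientation; "wrist_force": force on the tool from outside, world axes, zero at the start; "moment": the same for the moment, N m; "grip_width": finger opening in m; "grip_force": force on a finger pad.
Only numpy, scipy, OpenCV 4.12 (cv2) and the standard library are available. Lean on these libraries where they do the work, as an engineer would, in place of code of your own. Each camera call takes 0.05 s, during which the arm holds its last target. There are 200 camera calls.

## Working session

There is one attempt and no reset: what is moved stays moved. The work goes in short steps, Python scripts to look and compute and a shell command to move; the robot and the scene stay as the last step left them, time stands still between calls to the robot, and variables do not carry over. Pictures are saved under pics/ and viewed, at most 17 in all, crops included, and the job is handed in when it is done.

```bash
mkdir -p pics; python3 - <<'E'
from plant import bot
import cv2,pickle
for n in("top","side"):
    c=bot.read_camera(n); pickle.dump(c,open(n+".pkl","wb"))
    cv2.imwrite(f"pics/{n}0.png",c["frame"][:,:,::-1]); print(n,c["K"].tolist(),c["R"].round(3).tolist(),c["t"].round(3).tolist(),c["range_z"].min(),c["range_z"].max())
print(bot.sense(),bot.pinch_z)
E
```

```text
top [[418.9698739500613, 0.0, 258.2909543943496], [0.0, 418.9698739500613, 187.87480981373264], [0.0, 0.0, 1.0]] [[0.021, -1.0, 0.006], [-0.98, -0.021, -0.197], [0.197, -0.002, -0.98]] [-0.041, 0.545, 1.007] 0.0 2.056063
side [[420.47137024300287, 0.0, 261.8281587669392], [0.0, 420.47137024300287, 187.0920258643764], [0.0, 0.0, 1.0]] [[0.932, -0.361, 0.005], [-0.218, -0.574, -0.789], [0.288, 0.735, -0.614]] [-0.54, 0.149, 1.02] 0.0 2.8820314
{'t': 0.1, 'joint_positions': array([ 1.44267190e+00,  4.07548027e-02,  8.38997929e-02, -3.87308295e-04,
       -1.61552732e+00, -3.33733436e-01]), 'joint_vel': array([ 7.50750351e-04, -1.08705021e-03,  2.62823872e-03,  2.39665833e-03,
       -5.26819131e-05, -3.79476865e-05]), 'effort': array([-5.29684941e-03, -3.69351125e+01,  3.48278618e+01,  6.95173636e+00,
       -4.65082514e-03,  1.14391845e-06]), 'ee_pos': array([0.26715737, 0.53689845, 0.23037513]), 'tool_rot': array([ 9.73455822e-01, -2.28873537e-01, -1.11065269e-04,  8.08668199e-04]), 'wrist_force': array([ 0.56471745,  0.05468791, -0.4057668 ]), 'moment': array([ 0.00042834, -0.04841277,  0.01792637]), 'grip_force': 0.0, 'grip_width': 0.08581802132696598} 0.0187
```

View pics/top0.png

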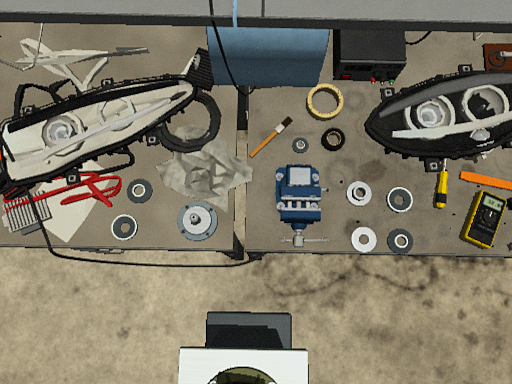

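View pics/side0.png

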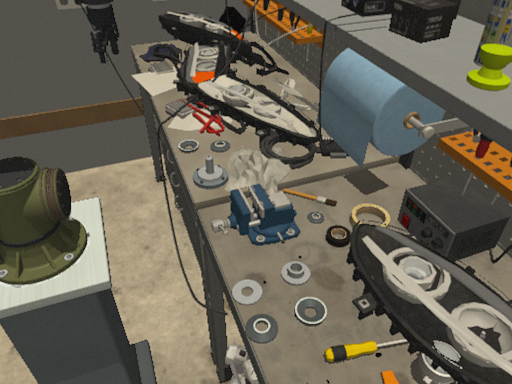

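The top view shows the post at (198,220). Left of it are washers at (139,190) and (124,227). On the right are the collar (359,193), a flat washer at (364,239), and washers at (399,199) and (400,240). The small spring is at (300,145). I'll zoom in to classify them and measure rims.

```bash
cat > h.py <<'E'
import numpy as np,cv2,pickle
def ray(c,u,v,z):
    R,t=np.array(c["R"]),np.array(c["t"]); d=R.T@np.linalg.solve(c["K"],[u,v,1.]); o=-R.T@t
    return o+d*(z-o[2])/d[2]
def proj(c,X):
    p=np.array(c["K"])@(np.array(c["R"])@np.asarray(X)+np.array(c["t"])); return p[:2]/p[2]
def rect(c,x,y,z,h=.05,s=.0005):
    """metric view of plane z round (x,y): right=-y, down=-x, s m per pixel"""
    q=np.array([[x+h,y+h],[x+h,y-h],[x-h,y-h],[x-h,y+h]]); n=2*h/s
    src=np.float32([proj(c,[*p,z]) for p in q]); dst=np.float32([[0,0],[n,0],[n,n],[0,n]])
    return cv2.warpPerspective(c["frame"],cv2.getPerspectiveTransform(src,dst),(int(n),int(n)),flags=cv2.INTER_CUBIC)
E
python3 - <<'E'
from h import *
c=pickle.load(open("top.pkl","rb")); L=[]
for n,u,v,z in [("post",198,220,.024),("L1",139,190,.008),("L2",124,227,.008),("collar",359,193,.007),("R1",399,199,.008),("flat",364,239,.005),("R2",400,240,.008),("small",300,145,.005)]:
    p=ray(c,u,v,z); print(n,p.round(4)); L.append(rect(c,p[0],p[1],z))
cv2.imwrite("pics/grid.png",np.vstack([np.hstack(L[:4]),np.hstack(L[4:])])[:,:,::-1])
E
```

```text
post [0.4643 0.1233 0.024 ]
L1 [0.5423 0.2848 0.008 ]
L2 [0.4439 0.3161 0.008 ]
collar [ 0.5471 -0.2962  0.007 ]
R1 [ 0.5331 -0.4011  0.008 ]
flat [ 0.4263 -0.3064  0.005 ]
R2 [ 0.4255 -0.3988  0.008 ]
small [ 0.6764 -0.1401  0.005 ]
```

View pics/grid.png

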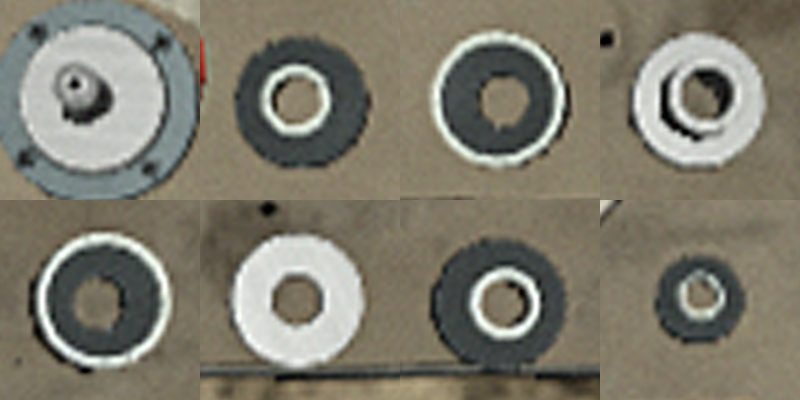

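L1 and R2 are cone up, L2 and R1 are dished, and the decoys are clear. Next I'll measure the bright rings and discs at their known heights.

```bash
cat >> h.py <<'E'
def circ(c,x,y,z,D,thr=150,h=.05,s=.00025):
    """centre of bright disc/ring of outer diameter D at height z"""
    im=rect(c,x,y,z,h,s); g=cv2.min(cv2.min(im[:,:,0],im[:,:,1]),im[:,:,2])
    cs,_=cv2.findContours((g>thr).astype(np.uint8),cv2.RETR_EXTERNAL,cv2.CHAIN_APPROX_NONE)
    n=h/s; best=[k for k in cs if cv2.contourArea(k)>.0 and abs(cv2.boundingRect(k)[2]*s-D)<.25*D]
    if not best: return None
    k=cv2.convexHull(max(best,key=cv2.contourArea)); (a,b),(d1,d2),_=cv2.fitEllipse(k)
    return np.round([x+(n-b)*s,y+(n-a)*s,d1*s,d2*s],4)
E
python3 - <<'E'
from h import *
for cam in("top","side"):
    c=pickle.load(open(cam+".pkl","rb")); print(cam)
    for n,x,y,z,D in [("post",.4643,.1233,.024,.072),("L1",.5423,.2848,.011,.034),("L2",.4439,.3161,.011,.066),("collar",.5471,-.2962,.007,.066),("R1",.5331,-.4011,.011,.066),("R2",.4255,-.3988,.011,.034)]:
        print(n,circ(c,x,y,z,D))
E
```

```text
top
post [0.4656 0.1278 0.0717 0.0722]
L1 [0.5419 0.2862 0.034  0.0349]
L2 [0.4444 0.3167 0.0665 0.0675]
collar [ 0.5472 -0.2956  0.0653  0.0658]
R1 [ 0.5326 -0.4021  0.0667  0.0674]
R2 [ 0.4237 -0.4002  0.0346  0.035 ]
side
post [0.4659 0.13   0.0689 0.0697]
L1 None
L2 None
collar [ 0.5474 -0.2938  0.063   0.0639]
R1 [ 0.5327 -0.3998  0.0658  0.0664]
R2 [ 0.4239 -0.3984  0.0336  0.0341]
```

The two cameras agree to about 2 mm, offset in y. I'll use the averages: post (.4657,.1289), L1 (.542,.2872), L2 (.4445,.3177), R1 (.5326,-.401), R2 (.4238,-.3993), collar (.5473,-.2947). I'll keep the closing axis along world x, starting above L1 with a helper that computes shifts in tool axes.

```bash
cat > go.py <<'E'
import sys,numpy as np
from plant import bot
from scipy.spatial.transform import Rotation as Ro
s=bot.sense(); R=Ro.from_quat(s["tool_rot"]); T=Ro.from_matrix(np.array([[0,-1,0],[-1,0,0],[0,0,-1.]]))
print("t",round(s["t"],2),"pos",s["ee_pos"].round(4),"turn",(R.inv()*T).as_rotvec(degrees=True).round(1),"w",round(s["grip_width"],4),"gf",round(s["grip_force"],1),"F",s["wrist_force"].round(1))
a=[float(v) for v in sys.argv[1:]]
for i in range(0,len(a),3): print("shift",(R.inv().apply(np.array(a[i:i+3])-s["ee_pos"])*1000).round(1),"mm")
E
python3 go.py .542 .2872 .12; python3 - <<'E'
from h import *
c=pickle.load(open("top.pkl","rb")); K=c["K"];z=c["range_z"]
v,u=np.mgrid[:384,:512]; P=(np.stack([(u-K[0][2])/K[0][0]*z,(v-K[1][2])/K[1][1]*z,z],-1)-c["t"])@np.array(c["R"])
for n,x,y in[("L1",.542,.287),("L2",.4445,.3177),("post",.4657,.1289),("R1",.5326,-.401),("R2",.4238,-.3993),("col",.5473,-.2947)]:
    m=(abs(P[...,0]-x)<.1)&(abs(P[...,1]-y)<.07)&(z>0); q=P[m]; r=np.hypot(q[:,0]-x,q[:,1]-y)
    o=q[(q[:,2]>.012)&(r>.055)]; print(n,len(o),"max z",o[:,2].max() if len(o) else 0, o.min(0).round(3) if len(o) else "",o.max(0).round(3) if len(o) else "")
E
```

```text
t 0.1 pos [0.2672 0.5369 0.2304] turn [ 0.1 -0.1 63.5] w 0.0858 gf 0.0 F [ 0.6  0.1 -0.4]
shift [357.3 100.9 110.6] mm
L1 593 max z 0.09160428211918123 [0.443 0.217 0.012] [0.642 0.357 0.092]
L2 284 max z 0.04609000088276529 [0.494 0.265 0.012] [0.544 0.388 0.046]
post 760 max z 0.05410761415252392 [0.498 0.06  0.012] [0.566 0.199 0.054]
R1 410 max z 0.11735314471806461 [ 0.433 -0.471  0.012] [ 0.633 -0.372  0.117]
R2 43 max z 0.017058397083458486 [ 0.5   -0.43   0.012] [ 0.523 -0.369  0.017]
col 76 max z 0.11659789506891811 [ 0.635 -0.364  0.067] [ 0.647 -0.342  0.117]
```

```bash
python3 - <<'E'
from h import *
c=pickle.load(open("top.pkl","rb")); K=c["K"];z=c["range_z"]
v,u=np.mgrid[:384,:512]; P=(np.stack([(u-K[0][2])/K[0][0]*z,(v-K[1][2])/K[1][1]*z,z],-1)-c["t"])@np.array(c["R"])
for n,x,y in[("L1",.542,.287),("L2",.4445,.3177),("post",.4657,.1289),("R1",.5326,-.401)]:
    print(n)
    for a in range(-90,100,10):
        m=(abs(P[...,0]-x-a/1000)<.005)&(abs(P[...,1]-y)<.02)&(z>0); q=P[m][:,2]
        print(a,(q.max()*1000).round() if len(q) else None,end="; ")
    print()
E
```

```text
L1
-90 13.0; -80 13.0; -70 14.0; -60 5.0; -50 5.0; -40 5.0; -30 11.0; -20 15.0; -10 13.0; 0 16.0; 10 17.0; 20 15.0; 30 9.0; 40 5.0; 50 5.0; 60 44.0; 70 48.0; 80 47.0; 90 43.0; 
L2
-90 -482.0; -80 -829.0; -70 -830.0; -60 -826.0; -50 4.0; -40 7.0; -30 16.0; -20 16.0; -10 14.0; 0 13.0; 10 11.0; 20 16.0; 30 16.0; 40 5.0; 50 6.0; 60 7.0; 70 9.0; 80 30.0; 90 37.0; 
post
-90 -828.0; -80 -19.0; -70 6.0; -60 6.0; -50 19.0; -40 26.0; -30 30.0; -20 32.0; -10 79.0; 0 85.0; 10 79.0; 20 29.0; 30 29.0; 40 22.0; 50 20.0; 60 18.0; 70 29.0; 80 39.0; 90 54.0; 
R1
-90 15.0; -80 14.0; -70 6.0; -60 5.0; -50 5.0; -40 5.0; -30 15.0; -20 15.0; -10 10.0; 0 11.0; 10 13.0; 20 14.0; 30 15.0; 40 6.0; 50 5.0; 60 6.0; 70 5.0; 80 5.0; 90 114.0;
```

```bash
python3 -m inch '[[[0.357,0.101,0.11],[0,0,63.5],0.88],[[0.357,0.101,0.11],[0,0,63.5],0.88],[[0.357,0.101,0.11],[0,0,63.5],0.88],[[0.357,0.101,0.11],[0,0,63.5],0.88],[[0.357,0.101,0.11],[0,0,63.5],0.88],[[0.357,0.101,0.11],[0,0,63.5],0.88],[[0.357,0.101,0.11],[0,0,63.5],0.88],[[0.357,0.101,0.11],[0,0,63.5],0.88]]' 40; python3 go.py .542 .2872 .02
```

```text
t: 1.1
ee_pos: [0.542, 0.287, 0.1206]
tool_rot: [0.707, -0.707, -0.0, 0.001]
wrist_force: [-0.8, 0.2, 0.7]
grip_width: 0.0752
grip_force: 0.0
t 1.1 pos [0.542  0.287  0.1206] turn [ 0.1 -0.1  0. ] w 0.0752 gf 0.0 F [-0.8  0.2  0.7]
shift [-3.000e-01 -1.000e-01  1.006e+02] mm
```

```bash
python3 -m inch '[[[0,0,0.06],[0,0,0],0.85],[[0,0,0.1],[0,0,0],0.85],[[0,0,0.108],[0,0,0],0.85],[[0,0,0.112],[0,0,0],0.85],[[0,0,0.112],[0,0,0],0.85]]' 40; python3 - <<'E'
from plant import bot
import cv2,pickle
c=bot.read_camera("side"); pickle.dump(c,open("s1.pkl","wb"))
cv2.imwrite("pics/s1.png",cv2.resize(c["frame"][90:220,130:300,::-1],None,fx=4,fy=4,interpolation=2))
print(bot.sense()["ee_pos"],bot.sense()["wrist_force"],bot.sense()["grip_width"])
E
```

```text
t: 1.72
ee_pos: [0.5427, 0.2888, 0.0115]
tool_rot: [0.708, -0.706, 0.0, -0.002]
wrist_force: [-0.3, -0.1, 0.6]
grip_width: 0.0724
grip_force: 0.0
[0.54273585 0.28867717 0.0114951 ] [0.4207737  0.52513991 0.57492577] 0.07266707947729385
```

View pics/s1.png

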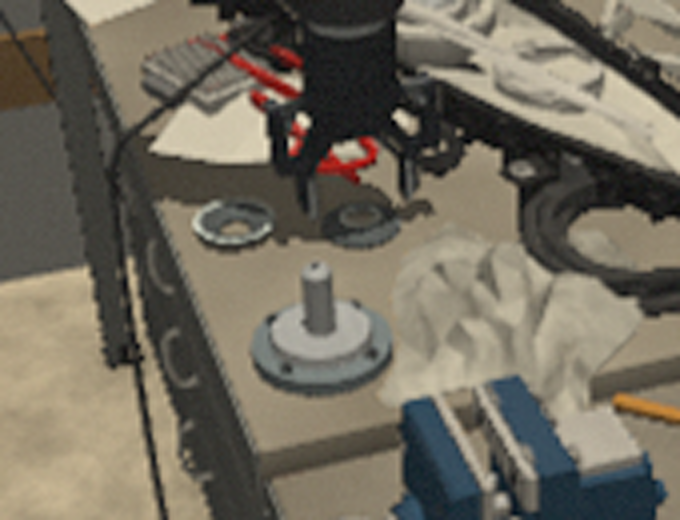

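The fingers straddle the cone-up washer, with tips still about 15–20 mm above the bench and clear of the headlamp. Now feeling down for the bench.

```bash
python3 -m inch '[[[0,0,0.004],[0,0,0],0.85],[[0,0,0.008],[0,0,0],0.85],[[0,0,0.011],[0,0,0],0.85],[[0,0,0.011],[0,0,0],0.85]]' 40; python3 go.py .542 .2872 0
```

```text
t: 2.28
ee_pos: [0.5417, 0.2874, -0.0022]
tool_rot: [0.707, -0.707, 0.0, 0.0]
wrist_force: [0.7, 1.2, -0.9]
grip_width: 0.0729
grip_force: 0.0
t 2.27 pos [ 0.5417  0.2874 -0.0022] turn [ 0. -0.  0.] w 0.0729 gf 0.0 F [ 0.7  1.2 -0.9]
shift [ 0.2 -0.3 -2.2] mm
```

```bash
python3 -m inch '[[[0,0,0.001],[0,0,0],0.85],[[0,0,0.002],[0,0,0],0.85],[[0,0,0.003],[0,0,0],0.85]]' 40;  python3 -m inch '[[[0,0,0.001],[0,0,0],0.85],[[0,0,0.002],[0,0,0],0.85]]' 40; python3 go.py .542 .2872 0
```

```text
t: 2.65
ee_pos: [0.5419, 0.2877, -0.0047]
tool_rot: [0.707, -0.707, 0.0, 0.0]
wrist_force: [-0.4, 0.1, 0.5]
grip_width: 0.0724
grip_force: 0.0
t: 2.9
ee_pos: [0.5419, 0.2876, -0.0068]
tool_rot: [0.707, -0.707, 0.0, 0.0]
wrist_force: [0.5, 0.4, -0.5]
grip_width: 0.0727
grip_force: 0.0
t 2.9 pos [ 0.5419  0.2876 -0.0068] turn [ 0. -0.  0.] w 0.0727 gf 0.0 F [ 0.5  0.4 -0.5]
shift [ 0.4 -0.1 -6.8] mm
```

```bash
python3 -m inch '[[[0,0,-0.001],[0,0,0],0.6],[[0,0,-0.001],[0,0,0],0.6],[[0,0,-0.001],[0,0,0],0.6],[[0,0,-0.001],[0,0,0],0.6]]' 40; python3 -m inch '[[[0,0,-0.03],[0,0,0],0.6],[[0,0,-0.06],[0,0,0],0.6],[[0,0,-0.06],[0,0,0],0.6]]'
```

```text
t: 3.4
ee_pos: [0.542, 0.2878, -0.0055]
tool_rot: [0.707, -0.707, 0.0, -0.0]
wrist_force: [0.1, -0.2, 2.9]
grip_width: 0.0631
grip_force: 45.6
t: 3.78
ee_pos: [0.5431, 0.2885, 0.0568]
tool_rot: [0.707, -0.707, 0.0, -0.002]
wrist_force: [0.4, 0.5, -0.7]
grip_width: 0.0627
grip_force: 44.3
```

```bash
cat > look.py <<'E'
import sys,cv2,pickle
from plant import bot
cam,n,u,v,w,h=sys.argv[1],sys.argv[2],*map(int,sys.argv[3:7])
c=bot.read_camera(cam); pickle.dump(c,open(n+".pkl","wb"))
k=min(800/w,600/h); cv2.imwrite(f"pics/{n}.png",cv2.resize(c["frame"][v:v+h,u:u+w,::-1],None,fx=k,fy=k,interpolation=2))
E
python3 look.py side s2 160 80 120 90; python3 go.py
```

```text
t 3.83 pos [0.5421 0.288  0.0548] turn [-0.   0.1  0. ] w 0.0625 gf 44.3 F [-0.1  0.  -0.3]
```

View pics/s2.png

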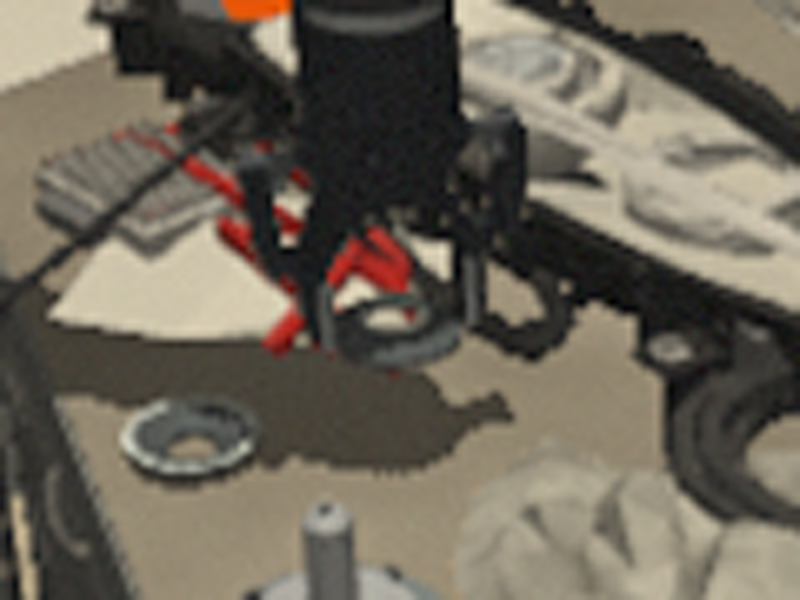

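The washer is held level at its rim. Carrying it above the post.

```bash
python3 -m inch '[[[0,0,-0.06],[0,0,0],0.6],[[0.06,0.029,-0.06],[0,0,0],0.6],[[0.11,0.053,-0.06],[0,0,0],0.6],[[0.1585,0.0764,-0.06],[0,0,0],0.6],[[0.1585,0.0764,-0.05],[0,0,0],0.6],[[0.1585,0.0764,-0.035],[0,0,0],0.6],[[0.1585,0.0764,-0.035],[0,0,0],0.6]]'; python3 go.py .4657 .1294 .0185; python3 look.py side s3 150 120 140 105
```

```text
t: 4.7
ee_pos: [0.4646, 0.1291, 0.0865]
tool_rot: [0.708, -0.707, -0.001, 0.002]
wrist_force: [-0.1, -0.2, -0.7]
grip_width: 0.0626
grip_force: 44.8
t 4.7 pos [0.4646 0.1291 0.0865] turn [ 0.2 -0.1  0.1] w 0.0626 gf 44.8 F [-0.1 -0.2 -0.7]
shift [-0.5 -1.4 68. ] mm
```

View pics/s3.png

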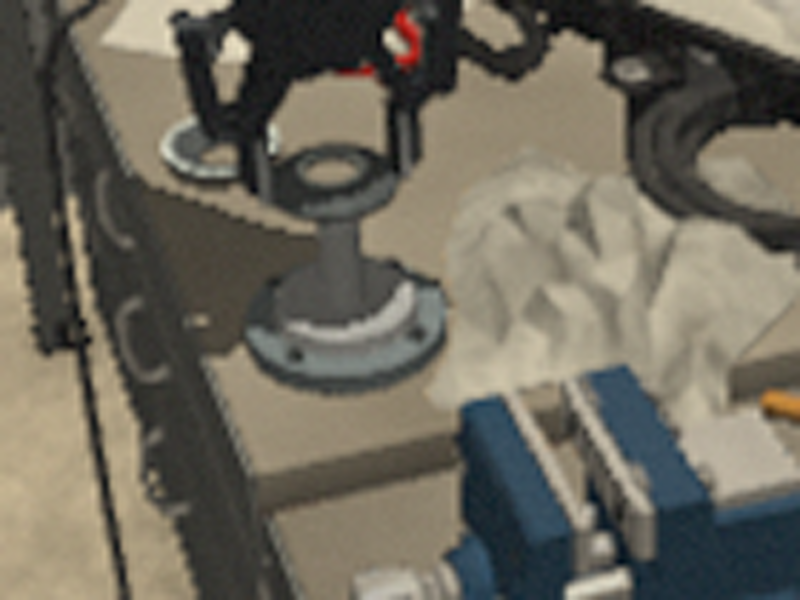

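The washer hovers coaxially above the arbor. Descending while watching the force.

```bash
python3 -m inch '[[[0,0,0.01],[0,0,0],0.6],[[0,0,0.018],[0,0,0],0.6],[[0,0,0.026],[0,0,0],0.6],[[0,0,0.034],[0,0,0],0.6]]'; python3 -m inch '[[[0,0,0.01],[0,0,0],0.6],[[0,0,0.02],[0,0,0],0.6],[[0,0,0.03],[0,0,0],0.6],[[0,0,0.036],[0,0,0],0.6],[[0,0,0.0365],[0,0,0],0.6]]'; python3 go.py .4657 .1294 .0185
```

```text
t: 5.25
ee_pos: [0.4656, 0.1291, 0.0547]
tool_rot: [0.707, -0.707, 0.0, 0.0]
wrist_force: [-0.4, -0.3, -0.3]
grip_width: 0.0626
grip_force: 44.8
t: 5.88
ee_pos: [0.4657, 0.1291, 0.0187]
tool_rot: [0.707, -0.707, 0.0, 0.0]
wrist_force: [-0.3, 0.6, -0.5]
grip_width: 0.0626
grip_force: 44.8
t 5.88 pos [0.4657 0.1291 0.0187] turn [-0. -0.  0.] w 0.0626 gf 44.8 F [-0.3  0.6 -0.5]
shift [-0.3  0.   0.2] mm
```

No contact on the way down. Release, lift, go to L2.

```bash
python3 -m inch '[[[0,0,0],[0,0,0],0.86],[[0,0,0],[0,0,0],0.86],[[0,0,0],[0,0,0],0.86],[[0,0,-0.03],[0,0,0],0.86],[[0,0,-0.08],[0,0,0],0.86],[[0,0,-0.11],[0,0,0],0.86],[[-0.06,0.007,-0.11],[0,0,0],0.86],[[-0.12,0.014,-0.11],[0,0,0],0.86],[[-0.1884,0.0212,-0.11],[0,0,0],0.86],[[-0.1884,0.0212,-0.11],[0,0,0],0.86]]'; python3 go.py .4445 .3177 -.003; python3 look.py top t4 100 140 140 105
```

```text
t: 7.12
ee_pos: [0.4433, 0.3204, 0.1281]
tool_rot: [0.709, -0.706, 0.0, 0.001]
wrist_force: [0.2, -0.7, -0.7]
grip_width: 0.0739
grip_force: 0.0
t 7.12 pos [0.4433 0.3204 0.1281] turn [ 0.  -0.   0.2] w 0.0739 gf 0.0 F [ 0.2 -0.7 -0.7]
shift [  2.6  -1.3 131.1] mm
```

View pics/t4.png

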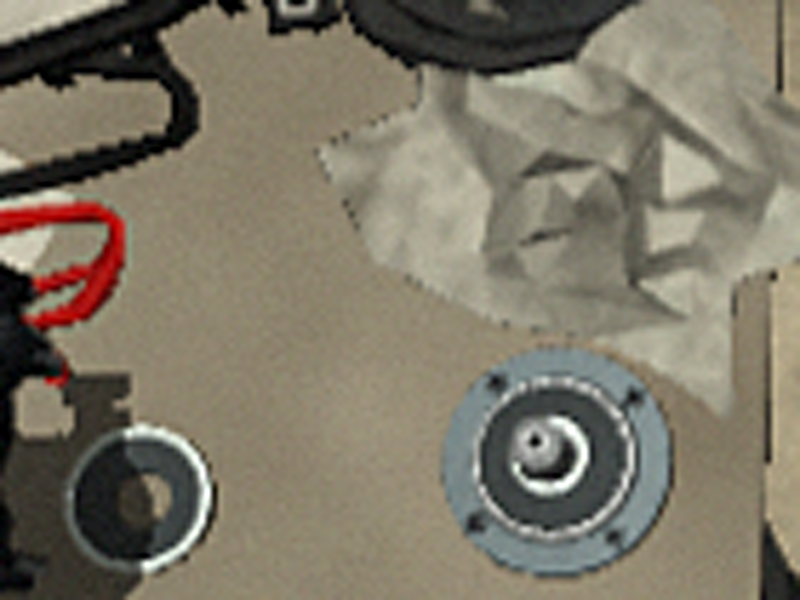

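The cone washer is seated flat round the arbor, and L2 is undisturbed. Descend, grip, lift.

```bash
python3 -m inch '[[[0,0,0.06],[0,0,0],0.86],[[0,0,0.11],[0,0,0],0.86],[[0,0,0.125],[0,0,0],0.86],[[0,0,0.131],[0,0,0],0.86],[[0,0,0.131],[0,0,0],0.86]]'; python3 -m inch '[[[0,0,0],[0,0,0],0.6],[[0,0,0],[0,0,0],0.6],[[0,0,0],[0,0,0],0.6],[[0,0,0],[0,0,0],0.6]]' 40; python3 go.py .4445 .3177 -.003
```

```text
t: 7.8
ee_pos: [0.4453, 0.3181, -0.0003]
tool_rot: [0.707, -0.707, 0.0, -0.001]
wrist_force: [0.4, -0.2, -0.1]
grip_width: 0.0737
grip_force: 0.0
t: 8.3
ee_pos: [0.4455, 0.3185, 0.0004]
tool_rot: [0.708, -0.707, 0.0, -0.002]
wrist_force: [-1.0, -0.7, 7.3]
grip_width: 0.0624
grip_force: 43.5
t 8.3 pos [4.455e-01 3.185e-01 4.000e-04] turn [-0.2  0.1  0.1] w 0.0624 gf 43.5 F [-1.  -0.7  7.3]
shift [0.8 1.  3.4] mm
```

```bash
python3 -m inch '[[[0,0,-0.05],[0,0,0],0.6],[[0,0,-0.1],[0,0,0],0.6],[[0.06,-0.007,-0.1],[0,0,0],0.6],[[0.12,-0.014,-0.1],[0,0,0],0.6],[[0.165,-0.019,-0.1],[0,0,0],0.6],[[0.1885,-0.0212,-0.1],[0,0,0],0.6],[[0.1885,-0.0212,-0.1],[0,0,0],0.6],[[0.1885,-0.0212,-0.1],[0,0,0],0.6]]'; python3 go.py .4657 .129 .036;python3 look.py side s5 150 120 140 105
```

```text
t: 9.3
ee_pos: [0.4657, 0.1295, 0.0982]
tool_rot: [0.707, -0.707, -0.0, -0.0]
wrist_force: [0.3, 0.2, -0.8]
grip_width: 0.0627
grip_force: 44.9
t 9.3 pos [0.4657 0.1295 0.0982] turn [-0.  0.  0.] w 0.0627 gf 44.9 F [ 0.3  0.2 -0.8]
shift [ 0.6  0.  62.2] mm
```

View pics/s5.png

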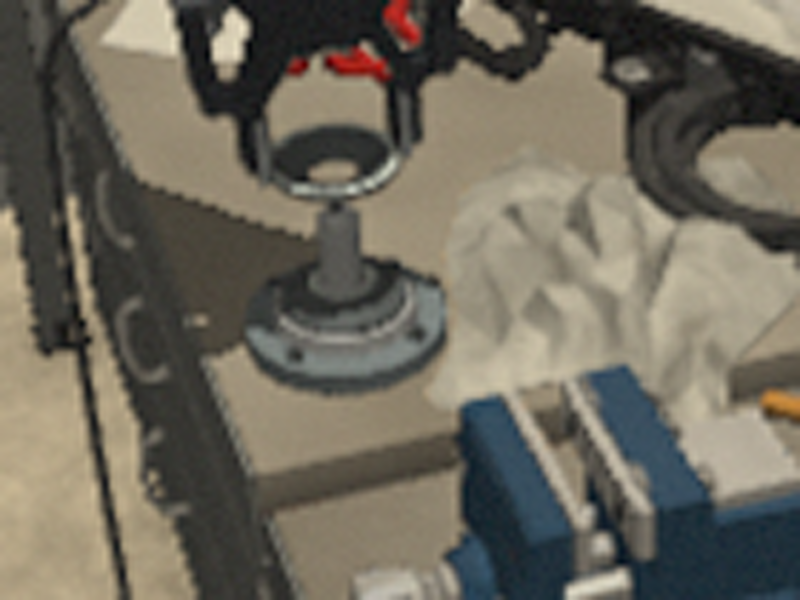

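The dished washer is level, directly above the arbor tip. Lowering.

```bash
python3 -m inch '[[[0,0,0.01],[0,0,0],0.6],[[0,0,0.02],[0,0,0],0.6],[[0,0,0.03],[0,0,0],0.6],[[0,0,0.045],[0,0,0],0.6],[[0,0,0.058],[0,0,0],0.6],[[0,0,0.061],[0,0,0],0.6],[[0,0,0.062],[0,0,0],0.6]]'; python3 go.py
```

```text
t: 10.22
ee_pos: [0.4658, 0.129, 0.0359]
tool_rot: [0.707, -0.707, 0.0, -0.0]
wrist_force: [0.2, 0.3, -0.5]
grip_width: 0.0628
grip_force: 44.9
t 10.22 pos [0.4658 0.129  0.0359] turn [-0. -0.  0.] w 0.0628 gf 44.9 F [ 0.2  0.3 -0.5]
```

```bash
python3 -m inch '[[[0,0,0.001],[0,0,0],0.6],[[0,0,0.0015],[0,0,0],0.6]]'; python3 go.py
```

```text
t: 10.48
ee_pos: [0.466, 0.1291, 0.0354]
tool_rot: [0.707, -0.707, 0.0, -0.0]
wrist_force: [-4.1, -0.8, 6.1]
grip_width: 0.0621
grip_force: 45.5
t 10.47 pos [0.466  0.1291 0.0354] turn [-0.1  0.   0.1] w 0.0621 gf 45.5 F [-4.1 -0.8  6.1]
```

Contact right at the expected height. Release, lift high, cross over the vice to R2.

```bash
python3 -m inch '[[[0,0,-0.001],[0,0,0],0.86],[[0,0,-0.001],[0,0,0],0.86],[[0,0,-0.001],[0,0,0],0.86],[[0,0,-0.06],[0,0,0],0.86],[[0,0,-0.12],[0,0,0],0.86],[[0,0,-0.165],[0,0,0],0.86],[[0.06,0.005,-0.165],[0,0,0],0.86],[[0.12,0.01,-0.165],[0,0,0],0.86],[[0.18,0.014,-0.165],[0,0,0],0.86],[[0.24,0.019,-0.165],[0,0,0],0.86]]'; python3 go.py .4238 -.3993 .1
```

```text
t: 11.72
ee_pos: [0.4464, -0.1128, 0.1995]
tool_rot: [0.708, -0.707, 0.0, -0.0]
wrist_force: [1.7, 0.9, -0.1]
grip_width: 0.0734
grip_force: 0.0
t 11.72 pos [ 0.4464 -0.1128  0.1995] turn [-0.1  0.   0.1] w 0.0734 gf 0.0 F [ 1.7  0.9 -0.1]
shift [286.5  23.   99.5] mm
```

```bash
python3 -m inch '[[[0.06,0.005,0],[0,0,0],0.86],[[0.12,0.01,0],[0,0,0],0.86],[[0.18,0.014,0],[0,0,0],0.86],[[0.24,0.019,0],[0,0,0],0.86],[[0.288,0.023,0],[0,0,0],0.86],[[0.288,0.023,0.05],[0,0,0],0.86],[[0.288,0.023,0.1],[0,0,0],0.86],[[0.288,0.023,0.1],[0,0,0],0.86],[[0.288,0.023,0.1],[0,0,0],0.86]]'; python3 go.py .4238 -.3993 -.0055; python3 look.py top t6 150 170 280 100
```

```text
t: 12.85
ee_pos: [0.4248, -0.3998, 0.1019]
tool_rot: [0.708, -0.707, 0.002, 0.0]
wrist_force: [0.3, -0.4, 1.4]
grip_width: 0.0736
grip_force: 0.0
t 12.85 pos [ 0.4248 -0.3998  0.1019] turn [-0.1 -0.1  0.1] w 0.0736 gf 0.0 F [ 0.3 -0.4  1.4]
shift [ -0.8   1.2 107.4] mm
```

View pics/t6.png

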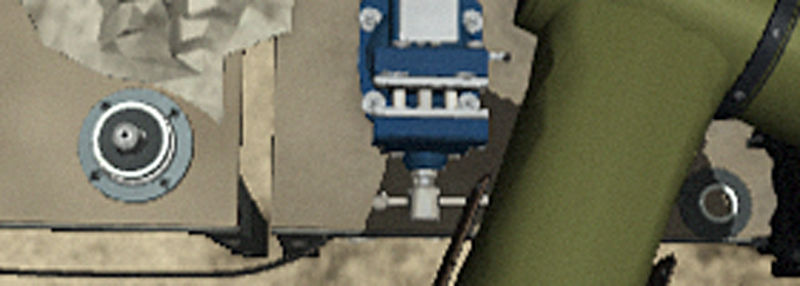

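The second washer is on the arbor, and R2 is undisturbed under the gripper. Descend.

```bash
python3 -m inch '[[[0,0,0.05],[0,0,0],0.86],[[0,0,0.085],[0,0,0],0.86],[[0,0,0.1],[0,0,0],0.86],[[0,0,0.1],[0,0,0],0.86],[[0,0,0.1],[0,0,0],0.86]]'; python3 go.py .4238 -.3993 -.0055
```

```text
t: 13.52
ee_pos: [0.4254, -0.3999, 0.0019]
tool_rot: [0.708, -0.707, 0.002, -0.0]
wrist_force: [0.4, 0.9, 0.4]
grip_width: 0.0736
grip_force: 0.0
t 13.53 pos [ 0.4254 -0.3999  0.0019] turn [-0.2 -0.1  0.1] w 0.0736 gf 0.0 F [0.4 0.9 0.4]
shift [-0.6  1.6  7.4] mm
```

```bash
python3 -m inch '[[[-0.0005,0.0015,0.003],[0,0,0],0.86],[[-0.0005,0.0015,0.006],[0,0,0],0.86],[[-0.0005,0.0015,0.007],[0,0,0],0.86],[[-0.0005,0.0015,0.007],[0,0,0],0.86]]'; python3 go.py; python3 -m inch '[[[0,0,0],[0,0,0],0.6],[[0,0,0],[0,0,0],0.6],[[0,0,0],[0,0,0],0.6],[[0,0,0],[0,0,0],0.6]]' 40; python3 go.py .4238 -.3993 -.0055
```

```text
t: 14.02
ee_pos: [0.4224, -0.3985, -0.0077]
tool_rot: [0.707, -0.707, -0.0, 0.0]
wrist_force: [0.1, 0.5, 0.3]
grip_width: 0.0737
grip_force: 0.0
t 14.03 pos [ 0.4224 -0.3985 -0.0077] turn [ 0. -0.  0.] w 0.0737 gf 0.0 F [0.1 0.5 0.3]
t: 14.52
ee_pos: [0.4244, -0.3994, -0.0056]
tool_rot: [0.708, -0.707, 0.002, -0.0]
wrist_force: [2.5, -0.5, 5.4]
grip_width: 0.0627
grip_force: 45.3
t 14.53 pos [ 0.4244 -0.3994 -0.0056] turn [-0.2 -0.2  0.1] w 0.0627 gf 45.3 F [ 2.5 -0.5  5.4]
shift [-0.1  0.6 -0.1] mm
```

```bash
python3 -m inch '[[[0,0,-0.05],[0,0,0],0.6],[[0,0,-0.11],[0,0,0],0.6],[[0,0,-0.17],[0,0,0],0.6],[[0,0,-0.205],[0,0,0],0.6],[[-0.06,-0.004,-0.205],[0,0,0],0.6],[[-0.12,-0.008,-0.205],[0,0,0],0.6],[[-0.18,-0.012,-0.205],[0,0,0],0.6],[[-0.24,-0.016,-0.205],[0,0,0],0.6]]'; python3 go.py .4657 .129 .11
```

```text
t: 15.52
ee_pos: [0.4378, -0.1567, 0.197]
tool_rot: [0.707, -0.707, -0.0, 0.0]
wrist_force: [1.0, -0.6, -0.9]
grip_width: 0.0624
grip_force: 44.6
t 15.53 pos [ 0.4378 -0.1567  0.197 ] turn [0. 0. 0.] w 0.0624 gf 44.6 F [ 1.  -0.6 -0.9]
shift [-285.7  -28.    87. ] mm
```

```bash
python3 -m inch '[[[-0.06,-0.006,0],[0,0,0],0.6],[[-0.12,-0.012,0],[0,0,0],0.6],[[-0.18,-0.018,0],[0,0,0],0.6],[[-0.24,-0.024,0],[0,0,0],0.6],[[-0.286,-0.028,0],[0,0,0],0.6],[[-0.286,-0.028,0.05],[0,0,0],0.6],[[-0.286,-0.028,0.096],[0,0,0],0.6],[[-0.286,-0.028,0.096],[0,0,0],0.6],[[-0.286,-0.028,0.096],[0,0,0],0.6]]'; python3 go.py .4657 .129 .0405; python3 look.py side s7 150 120 140 105;  python3 look.py top t7 150 150 120 90
```

```text
t: 16.65
ee_pos: [0.4671, 0.1275, 0.1035]
tool_rot: [0.707, -0.707, 0.001, -0.001]
wrist_force: [0.6, -0.8, -0.7]
grip_width: 0.0629
grip_force: 44.8
t 16.65 pos [0.4671 0.1275 0.1035] turn [-0.1  0.   0. ] w 0.0629 gf 44.8 F [ 0.6 -0.8 -0.7]
shift [-1.5  1.5 63. ] mm
```

View pics/s7.png

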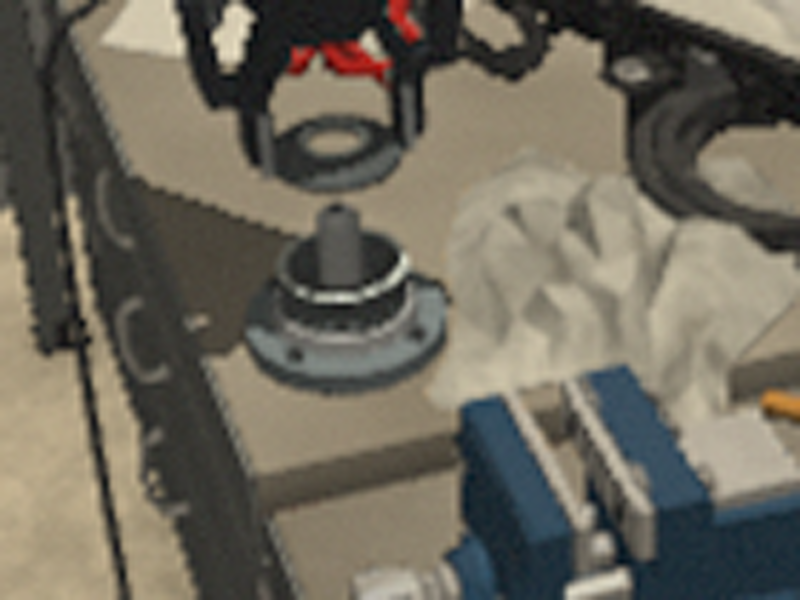

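Held level and above the arbor; the two below are well seated. Lowering with a small correction.

```bash
python3 -m inch '[[[-0.001,0.001,0.01],[0,0,0],0.6],[[-0.001,0.001,0.015],[0,0,0],0.6],[[-0.001,0.001,0.015],[0,0,0],0.6],[[-0.001,0.001,0.015],[0,0,0],0.6]]'; python3 go.py .4657 .129 .0405
```

```text
t: 17.25
ee_pos: [0.4652, 0.1285, 0.0865]
tool_rot: [0.707, -0.707, 0.0, -0.0]
wrist_force: [-0.8, 0.8, -1.1]
grip_width: 0.0625
grip_force: 44.8
t 17.25 pos [0.4652 0.1285 0.0865] turn [-0. -0.  0.] w 0.0625 gf 44.8 F [-0.8  0.8 -1.1]
shift [-0.5 -0.5 46. ] mm
```

```bash
python3 -m inch '[[[-0.0005,-0.0005,0.01],[0,0,0],0.6],[[-0.0005,-0.0005,0.02],[0,0,0],0.6],[[-0.0005,-0.0005,0.03],[0,0,0],0.6],[[-0.0005,-0.0005,0.04],[0,0,0],0.6],[[-0.0005,-0.0005,0.045],[0,0,0],0.6],[[-0.0005,-0.0005,0.045],[0,0,0],0.6]]'; python3 go.py .4657 .129 .0405
```

```text
t: 18.0
ee_pos: [0.4657, 0.129, 0.0412]
tool_rot: [0.707, -0.707, 0.0, 0.0]
wrist_force: [0.4, 0.3, -1.0]
grip_width: 0.0626
grip_force: 44.8
t 18.0 pos [0.4657 0.129  0.0412] turn [ 0. -0.  0.] w 0.0626 gf 44.8 F [ 0.4  0.3 -1. ]
shift [-0.  -0.   0.7] mm
```

```bash
python3 -m inch '[[[0,0,0.0007],[0,0,0],0.6],[[0,0,0.0012],[0,0,0],0.6]]'; python3 go.py
```

```text
t: 18.25
ee_pos: [0.4658, 0.1291, 0.0405]
tool_rot: [0.707, -0.707, 0.0, -0.0]
wrist_force: [-1.4, 0.0, 1.6]
grip_width: 0.0627
grip_force: 46.5
t 18.25 pos [0.4658 0.1291 0.0405] turn [-0.  0.  0.] w 0.0627 gf 46.5 F [-1.4  0.   1.6]
```

Seated at exactly the expected height. Release, go to R1.

```bash
python3 -m inch '[[[0,0,0],[0,0,0],0.86],[[0,0,0],[0,0,0],0.86],[[0,0,0],[0,0,0],0.86],[[0,0,-0.06],[0,0,0],0.86],[[0,0,-0.12],[0,0,0],0.86],[[0,0,-0.16],[0,0,0],0.86],[[0.06,-0.008,-0.16],[0,0,0],0.86],[[0.12,-0.015,-0.16],[0,0,0],0.86],[[0.18,-0.023,-0.16],[0,0,0],0.86],[[0.24,-0.03,-0.16],[0,0,0],0.86]]'; python3 go.py .5326 -.401 .1
```

```text
t: 19.5
ee_pos: [0.4958, -0.1129, 0.2004]
tool_rot: [0.708, -0.707, 0.0, -0.0]
wrist_force: [0.3, 0.8, 0.4]
grip_width: 0.0737
grip_force: 0.0
t 19.5 pos [ 0.4958 -0.1129  0.2004] turn [-0.1  0.   0.1] w 0.0737 gf 0.0 F [0.3 0.8 0.4]
shift [288.2 -36.4 100.5] mm
```

```bash
python3 -m inch '[[[0.06,-0.008,0],[0,0,0],0.86],[[0.12,-0.016,0],[0,0,0],0.86],[[0.18,-0.023,0],[0,0,0],0.86],[[0.24,-0.03,0],[0,0,0],0.86],[[0.29,-0.037,0],[0,0,0],0.86],[[0.29,-0.037,0.05],[0,0,0],0.86],[[0.29,-0.037,0.1],[0,0,0],0.86],[[0.29,-0.037,0.15],[0,0,0],0.86],[[0.29,-0.037,0.17],[0,0,0],0.86],[[0.29,-0.037,0.17],[0,0,0],0.86]]'; python3 go.py .5326 -.401 -.002; python3 look.py side s8 210 210 120 90
```

```text
t: 20.75
ee_pos: [0.5325, -0.4009, 0.0294]
tool_rot: [0.707, -0.707, -0.001, 0.001]
wrist_force: [-0.0, -0.4, 1.2]
grip_width: 0.0732
grip_force: 0.0
t 20.75 pos [ 0.5325 -0.4009  0.0294] turn [0.1 0.  0.1] w 0.0732 gf 0.0 F [-0.  -0.4  1.2]
shift [ 0.1 -0.1 31.4] mm
```

View pics/s8.png

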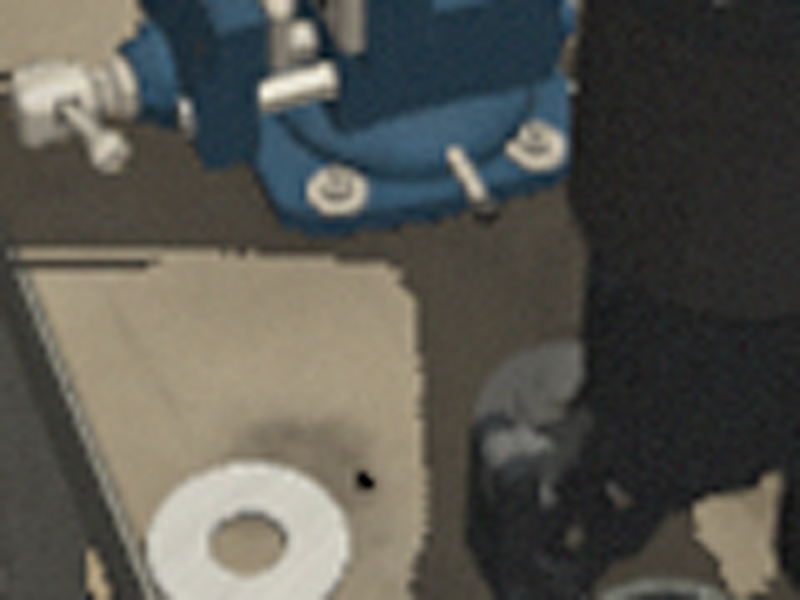

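The crop is mostly the gripper, with R1's bright edge just below it at the bottom right and the flat washer untouched. Descend and grip.

```bash
python3 -m inch '[[[0,0,0.015],[0,0,0],0.86],[[0,0,0.026],[0,0,0],0.86],[[0,0,0.031],[0,0,0],0.86],[[0,0,0.031],[0,0,0],0.86]]'; python3 -m inch '[[[0,0,0],[0,0,0],0.6],[[0,0,0],[0,0,0],0.6],[[0,0,0],[0,0,0],0.6],[[0,0,0],[0,0,0],0.6]]' 40; python3 go.py .5326 -.401 -.002
```

```text
t: 21.3
ee_pos: [0.5328, -0.4009, -0.0013]
tool_rot: [0.707, -0.707, -0.0, 0.0]
wrist_force: [0.1, -0.4, 0.5]
grip_width: 0.0734
grip_force: 0.0
t: 21.8
ee_pos: [0.5335, -0.4013, 0.0001]
tool_rot: [0.707, -0.707, 0.001, -0.0]
wrist_force: [-0.0, 1.3, 5.3]
grip_width: 0.0625
grip_force: 44.2
t 21.8 pos [ 5.335e-01 -4.013e-01  1.000e-04] turn [-0.1 -0.1  0.1] w 0.0625 gf 44.2 F [-0.   1.3  5.3]
shift [-0.3  0.9  2.1] mm
```

```bash
python3 -m inch '[[[0,0,-0.05],[0,0,0],0.6],[[0,0,-0.11],[0,0,0],0.6],[[0,0,-0.17],[0,0,0],0.6],[[0,0,-0.2],[0,0,0],0.6],[[-0.06,0.008,-0.2],[0,0,0],0.6],[[-0.12,0.015,-0.2],[0,0,0],0.6],[[-0.18,0.023,-0.2],[0,0,0],0.6],[[-0.24,0.03,-0.2],[0,0,0],0.6]]'; python3 go.py .4657 .129 .1
```

```text
t: 22.8
ee_pos: [0.5019, -0.159, 0.1981]
tool_rot: [0.707, -0.707, -0.001, 0.0]
wrist_force: [0.5, 1.2, -0.5]
grip_width: 0.063
grip_force: 44.6
t 22.8 pos [ 0.5019 -0.159   0.1981] turn [0.1 0.  0. ] w 0.063 gf 44.6 F [ 0.5  1.2 -0.5]
shift [-288.    36.    98.4] mm
```

```bash
python3 -m inch '[[[-0.06,0.008,0],[0,0,0],0.6],[[-0.12,0.015,0],[0,0,0],0.6],[[-0.18,0.023,0],[0,0,0],0.6],[[-0.24,0.03,0],[0,0,0],0.6],[[-0.289,0.0365,0],[0,0,0],0.6],[[-0.289,0.0365,0.05],[0,0,0],0.6],[[-0.289,0.0365,0.09],[0,0,0],0.6],[[-0.289,0.0365,0.103],[0,0,0],0.6],[[-0.289,0.0365,0.103],[0,0,0],0.6],[[-0.289,0.0365,0.103],[0,0,0],0.6]]'; python3 go.py .4657 .129 .0573; python3 look.py side s9 150 120 140 105
```

```text
t: 24.05
ee_pos: [0.4671, 0.1283, 0.0981]
tool_rot: [0.707, -0.707, 0.001, -0.001]
wrist_force: [-0.2, 0.4, -1.1]
grip_width: 0.0629
grip_force: 44.6
t 24.05 pos [0.4671 0.1283 0.0981] turn [-0.1  0.1  0. ] w 0.0629 gf 44.6 F [-0.2  0.4 -1.1]
shift [-0.7  1.5 40.8] mm
```

View pics/s9.png

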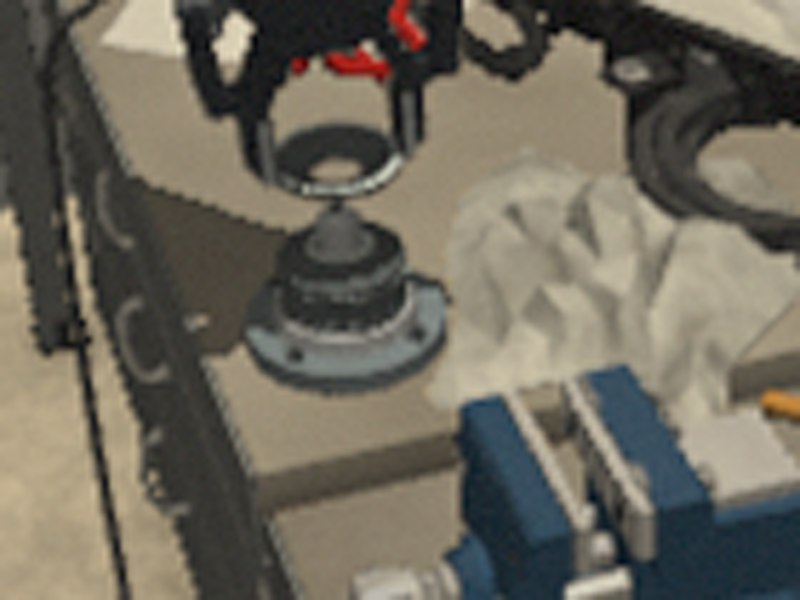

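Three are stacked squarely, and the fourth hovers centred. Lower, then touch down.

```bash
python3 -m inch '[[[-0.0005,0.0005,0.005],[0,0,0],0.6],[[-0.0005,0.0005,0.01],[0,0,0],0.6],[[-0.0005,0.0005,0.01],[0,0,0],0.6]]'; python3 go.py .4657 .129 .0573
```

```text
t: 24.48
ee_pos: [0.4653, 0.1283, 0.0855]
tool_rot: [0.707, -0.707, -0.0, 0.001]
wrist_force: [0.1, 0.9, -0.9]
grip_width: 0.0629
grip_force: 44.6
t 24.48 pos [0.4653 0.1283 0.0855] turn [ 0.1 -0.   0. ] w 0.0629 gf 44.6 F [ 0.1  0.9 -0.9]
shift [-0.7 -0.4 28.2] mm
```

```bash
python3 -m inch '[[[-0.0005,-0.0005,0.01],[0,0,0],0.6],[[-0.0005,-0.0005,0.02],[0,0,0],0.6],[[-0.0005,-0.0005,0.026],[0,0,0],0.6],[[-0.0005,-0.0005,0.026],[0,0,0],0.6]]'; python3 go.py .4657 .129 .0573
```

```text
t: 24.98
ee_pos: [0.4658, 0.1287, 0.0593]
tool_rot: [0.707, -0.707, -0.0, 0.001]
wrist_force: [0.7, 0.2, -0.7]
grip_width: 0.0626
grip_force: 44.6
t 24.98 pos [0.4658 0.1287 0.0593] turn [ 0.1 -0.1  0. ] w 0.0626 gf 44.6 F [ 0.7  0.2 -0.7]
shift [-0.3  0.1  2. ] mm
```

```bash
python3 -m inch '[[[0,0,0.001],[0,0,0],0.6],[[0,0,0.002],[0,0,0],0.6]]'; python3 go.py .4657 .129 .0573
```

```text
t: 25.22
ee_pos: [0.4663, 0.1291, 0.0584]
tool_rot: [0.707, -0.707, 0.0, -0.0]
wrist_force: [-0.2, -0.2, -1.1]
grip_width: 0.0627
grip_force: 44.6
t 25.23 pos [0.4663 0.1291 0.0584] turn [-0.  0.  0.] w 0.0627 gf 44.6 F [-0.2 -0.2 -1.1]
shift [0.1 0.6 1.1] mm
```

```bash
python3 -m inch '[[[0,0,0.001],[0,0,0],0.6],[[0,0,0.0015],[0,0,0],0.6]]'; python3 go.py .4657 .129 .0573
```

```text
t: 25.48
ee_pos: [0.4662, 0.129, 0.0571]
tool_rot: [0.707, -0.707, 0.0, -0.0]
wrist_force: [-2.2, -0.1, 3.1]
grip_width: 0.0627
grip_force: 44.9
t 25.48 pos [0.4662 0.129  0.0571] turn [-0. -0.  0.] w 0.0627 gf 44.9 F [-2.2 -0.1  3.1]
shift [ 0.   0.5 -0.2] mm
```

Touchdown at the right height. Release, over to the collar.

```bash
python3 -m inch '[[[0,0,-0.0005],[0,0,0],0.86],[[0,0,-0.0005],[0,0,0],0.86],[[0,0,-0.0005],[0,0,0],0.86],[[0,0,-0.06],[0,0,0],0.86],[[0,0,-0.12],[0,0,0],0.86],[[0,0,-0.145],[0,0,0],0.86],[[0.06,-0.011,-0.145],[0,0,0],0.86],[[0.12,-0.023,-0.145],[0,0,0],0.86],[[0.18,-0.034,-0.145],[0,0,0],0.86],[[0.24,-0.046,-0.145],[0,0,0],0.86]]'; python3 go.py .5473 -.2947 .03
```

```text
t: 26.72
ee_pos: [0.5124, -0.1129, 0.2019]
tool_rot: [0.707, -0.707, 0.0, -0.0]
wrist_force: [1.3, 1.2, 0.4]
grip_width: 0.0736
grip_force: 0.0
t 26.73 pos [ 0.5124 -0.1129  0.2019] turn [-0.  -0.   0.1] w 0.0736 gf 0.0 F [1.3 1.2 0.4]
shift [181.8 -34.5 171.9] mm
```

```bash
python3 -m inch '[[[0.06,-0.012,0],[0,0,0],0.86],[[0.12,-0.024,0],[0,0,0],0.86],[[0.184,-0.036,0],[0,0,0],0.86],[[0.184,-0.036,0],[0,0,0],0.86],[[0.184,-0.036,0.06],[0,0,0],0.86],[[0.184,-0.036,0.12],[0,0,0],0.86],[[0.184,-0.036,0.165],[0,0,0],0.86],[[0.184,-0.036,0.165],[0,0,0],0.86]]'; python3 go.py .5473 -.2947 -.003; python3 look.py top t10 150 170 240 90
```

```text
t: 27.72
ee_pos: [0.5459, -0.2935, 0.0326]
tool_rot: [0.707, -0.707, -0.003, 0.002]
wrist_force: [-0.3, 0.5, 1.2]
grip_width: 0.0736
grip_force: 0.0
t 27.73 pos [ 0.5459 -0.2935  0.0326] turn [0.4 0.1 0.1] w 0.0736 gf 0.0 F [-0.3  0.5  1.2]
shift [ 1.3 -1.7 35.6] mm
```

View pics/t10.png

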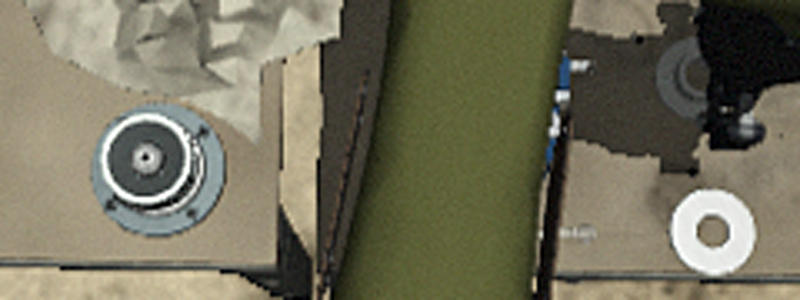

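All four are on the post with the dished one on top; the collar is under the gripper. Descend.

```bash
python3 -m inch '[[[0,-0.001,0.015],[0,0,0],0.86],[[0,-0.001,0.025],[0,0,0],0.86],[[0,-0.001,0.03],[0,0,0],0.86],[[0,-0.001,0.03],[0,0,0],0.86]]'; python3 go.py .5473 -.2947 -.003
```

```text
t: 28.28
ee_pos: [0.5493, -0.295, 0.0064]
tool_rot: [0.707, -0.707, -0.0, 0.0]
wrist_force: [0.7, 0.4, -0.1]
grip_width: 0.0735
grip_force: 0.0
t 28.27 pos [ 0.5493 -0.295   0.0064] turn [ 0. -0.  0.] w 0.0735 gf 0.0 F [ 0.7  0.4 -0.1]
shift [-0.3  2.   9.4] mm
```

```bash
python3 -m inch '[[[0,0.0015,0.005],[0,0,0],0.86],[[0,0.0015,0.009],[0,0,0],0.86],[[0,0.0015,0.009],[0,0,0],0.86]]'; python3 go.py;  python3 -m inch '[[[0,0.0,0],[0,0,0],0.6],[[0,0,0],[0,0,0],0.6],[[0,0,0],[0,0,0],0.6],[[0,0,0],[0,0,0],0.6]]' 50; python3 go.py .5473 -.2947 -.003
```

```text
t: 28.65
ee_pos: [0.5476, -0.2949, -0.0028]
tool_rot: [0.707, -0.707, -0.0, 0.0]
wrist_force: [0.1, -0.5, -0.2]
grip_width: 0.0737
grip_force: 0.0
t 28.65 pos [ 0.5476 -0.2949 -0.0028] turn [0. 0. 0.] w 0.0737 gf 0.0 F [ 0.1 -0.5 -0.2]
t: 29.15
ee_pos: [0.5481, -0.2953, -0.0013]
tool_rot: [0.707, -0.707, 0.0, 0.0]
wrist_force: [-2.5, 1.1, 5.9]
grip_width: 0.0612
grip_force: 53.1
t 29.15 pos [ 0.5481 -0.2953 -0.0013] turn [-0. -0.  0.] w 0.0612 gf 53.1 F [-2.5  1.1  5.9]
shift [-0.6  0.8  1.7] mm
```

```bash
python3 -m inch '[[[0,0,-0.05],[0,0,0],0.6],[[0,0,-0.11],[0,0,0],0.6],[[0,0,-0.17],[0,0,0],0.6],[[0,0,-0.2],[0,0,0],0.6],[[-0.06,0.012,-0.2],[0,0,0],0.6],[[-0.12,0.023,-0.2],[0,0,0],0.6],[[-0.18,0.035,-0.2],[0,0,0],0.6],[[-0.24,0.046,-0.2],[0,0,0],0.6]]'; python3 go.py .4657 .129 .1
```

```text
t: 30.15
ee_pos: [0.5009, -0.0531, 0.1968]
tool_rot: [0.707, -0.707, -0.0, -0.0]
wrist_force: [1.3, 0.3, -1.8]
grip_width: 0.0609
grip_force: 55.1
t 30.15 pos [ 0.5009 -0.0531  0.1968] turn [0. 0. 0.] w 0.0609 gf 55.1 F [ 1.3  0.3 -1.8]
shift [-182.    35.1   97. ] mm
```

```bash
python3 -m inch '[[[-0.06,0.012,0],[0,0,0],0.6],[[-0.12,0.023,0],[0,0,0],0.6],[[-0.183,0.0355,0],[0,0,0],0.6],[[-0.183,0.0355,0],[0,0,0],0.6],[[-0.183,0.0355,0.05],[0,0,0],0.6],[[-0.183,0.0355,0.09],[0,0,0],0.6],[[-0.183,0.0355,0.105],[0,0,0],0.6],[[-0.183,0.0355,0.105],[0,0,0],0.6],[[-0.183,0.0355,0.105],[0,0,0],0.6]]'; python3 go.py .4657 .129 .0667; python3 look.py side s11 150 120 140 105
```

```text
t: 31.28
ee_pos: [0.4672, 0.1282, 0.0947]
tool_rot: [0.707, -0.707, 0.001, -0.001]
wrist_force: [-1.4, -0.2, -2.5]
grip_width: 0.0609
grip_force: 55.3
t 31.27 pos [0.4672 0.1282 0.0947] turn [-0.2  0.1  0. ] w 0.0609 gf 55.3 F [-1.4 -0.2 -2.5]
shift [-0.8  1.6 28. ] mm
```

View pics/s11.png

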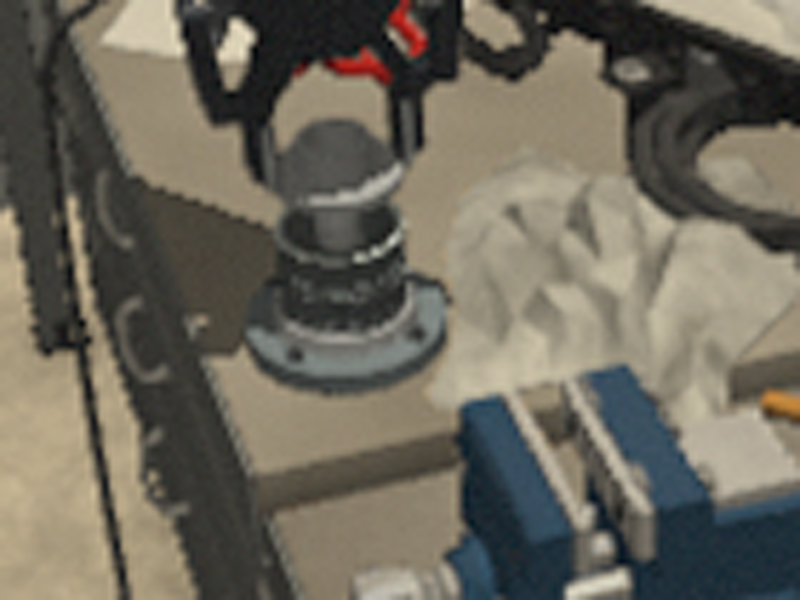

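The collar is level and centred over the stack of four. Lowering gently.

```bash
python3 -m inch '[[[-0.0005,0.0005,0.005],[0,0,0],0.6],[[-0.0005,0.0005,0.009],[0,0,0],0.6],[[-0.0005,0.0005,0.009],[0,0,0],0.6],[[-0.0005,0.0005,0.009],[0,0,0],0.6]]'; python3 go.py .4657 .129 .0667
```

```text
t: 31.82
ee_pos: [0.4657, 0.1285, 0.0837]
tool_rot: [0.707, -0.707, 0.0, 0.0]
wrist_force: [-0.1, 0.5, -1.9]
grip_width: 0.0609
grip_force: 55.3
t 31.82 pos [0.4657 0.1285 0.0837] turn [-0. -0.  0.] w 0.0609 gf 55.3 F [-0.1  0.5 -1.9]
shift [-0.5 -0.  17. ] mm
```

```bash
python3 -m inch '[[[-0.0005,0,0.006],[0,0,0],0.6],[[-0.0005,0,0.012],[0,0,0],0.6],[[-0.0005,0,0.0155],[0,0,0],0.6],[[-0.0005,0,0.0155],[0,0,0],0.6]]'; python3 go.py .4657 .129 .0667
```

```text
t: 32.33
ee_pos: [0.4654, 0.1288, 0.0676]
tool_rot: [0.707, -0.707, -0.0, 0.0]
wrist_force: [-0.1, -0.1, -2.5]
grip_width: 0.0608
grip_force: 55.3
t 32.33 pos [0.4654 0.1288 0.0676] turn [ 0. -0.  0.] w 0.0608 gf 55.3 F [-0.1 -0.1 -2.5]
shift [-0.2 -0.3  0.9] mm
```

```bash
python3 -m inch '[[[0,0,0.001],[0,0,0],0.6],[[0,0,0.0015],[0,0,0],0.6],[[0,0,0.0015],[0,0,0],0.6]]'; python3 go.py .4657 .129 .0667
```

```text
t: 32.7
ee_pos: [0.4657, 0.129, 0.0668]
tool_rot: [0.707, -0.707, 0.0, -0.0]
wrist_force: [0.3, -0.1, -1.4]
grip_width: 0.0608
grip_force: 55.4
t 32.7 pos [0.4657 0.129  0.0668] turn [-0.  0.  0.] w 0.0608 gf 55.4 F [ 0.3 -0.1 -1.4]
shift [0.  0.  0.1] mm
```

Just touching; a hair more, then release and lift.

```bash
python3 -m inch '[[[0,0,0.0007],[0,0,0],0.6],[[0,0,0.0007],[0,0,0],0.6]]'; python3 -m inch '[[[0,0,0],[0,0,0],0.87],[[0,0,0],[0,0,0],0.87],[[0,0,0],[0,0,0],0.87],[[0,0,-0.02],[0,0,0],0.87],[[0,0,-0.06],[0,0,0],0.87],[[0,0,-0.12],[0,0,0],0.87],[[0,0,-0.15],[0,0,0],0.87],[[-0.06,0,-0.15],[0,0,0],0.87],[[-0.12,0,-0.15],[0,0,0],0.87],[[-0.12,0,-0.15],[0,0,0],0.87]]'; python3 look.py side s12 150 120 140 105; python3 look.py top t12 0 0 512 384; python3 -c "
from h import *
c=pickle.load(open('s12.pkl','rb'));print(circ(c,.4657,.129,.075,.066));c=pickle.load(open('t12.pkl','rb'));print(circ(c,.4657,.129,.075,.066),circ(c,.4263,-.3064,.005,.066))"
```

```text
t: 32.95
ee_pos: [0.4658, 0.1291, 0.0667]
tool_rot: [0.707, -0.707, 0.0, -0.0]
wrist_force: [-4.1, -0.3, 4.9]
grip_width: 0.0612
grip_force: 56.2
t: 34.2
ee_pos: [0.4649, 0.2518, 0.2145]
tool_rot: [0.709, -0.706, -0.0, 0.001]
wrist_force: [0.1, -0.3, -0.4]
grip_width: 0.074
grip_force: 0.0
[0.4671 0.1333 0.0614 0.0687]
[0.4663 0.1282 0.0654 0.0687] [ 0.4262 -0.305   0.0659  0.0671]
```

View pics/s12.png

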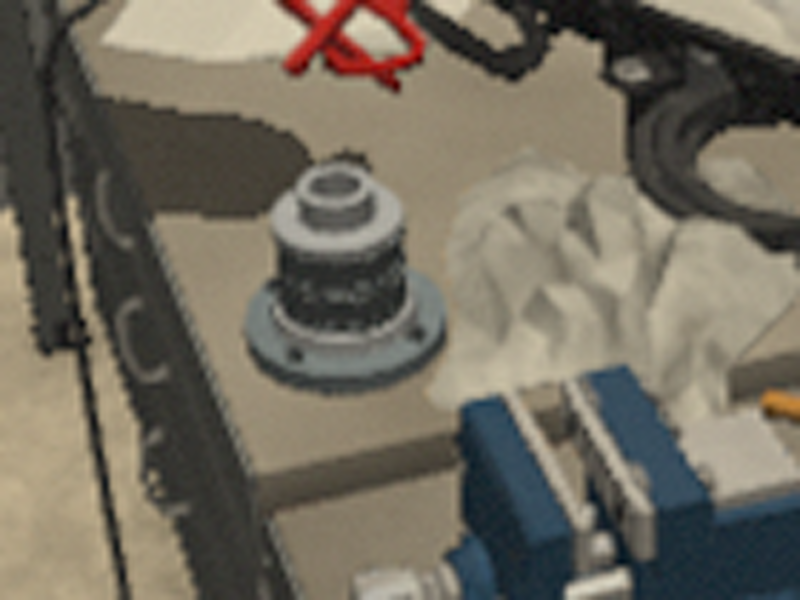

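The pack is complete: the collar sits flat on four seated washers, coaxial, and the robot is clear. Handing in.

```bash
python3 -c "
from plant import bot
print(bot.hand_in())"
```

```text
the job is handed in; nothing more can be done
None
```

I built the spring pack on the post in the required order (cone up, dished, cone up, dished, then the collar flange down), and handed it in at about 34 s on the robot's clock. The last pictures show it level and centred. The hand-in call returned no verdict.

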